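Seat a specimen bar in the comparator corner under the height gauge

TASK

The aluminium specimen bar lies loose on the green comparator stand. Push the gauge's red knob down until the sprung brass foot rests on the bar and is pushed in by about 5 mm, and take your hand off the knob; then grip the free end of the bar and slide it flat along the plate, under the foot, into the corner until it is squarely home against both the end stop and the side stop. Finish while still gripping the bar and pressing it firmly against both stops, with the foot still pushed in about 5 mm on top of it, and leave the two specimen mounts and the eyepiece beside the stand alone.

Things in the scene. Friction and masses are not known exactly. Their poses are not given: they have to be found in the camera images.
- comparator: Fixed comparator stand. Green base plate 214 (x) x 100 (y) x 12 mm with a dark steel top, two steel stops, and at its +x end a column (x 87, y 4 mm, 94 mm high) whose arm (75 to 87 mm above the desk) holds the gauge at x 28, y 4 mm. Origin: centre of the plate's underside, on the desk; x along the plate to the column (away from the robot within 0.3 rad), y left, z up.
- bar_home (a point): Point fixed on the stand where the bar's origin lies when the bar is home against both stops: x -13, y 8, z 12 mm of the stand. Axes as the stand's; the home bar's long side is parallel to x.
- end_stop: Steel end stop 10 (x) x 50 (y) x 20 mm high on the plate, fixed to the stand; origin at the centre of its underside, at x = 67, y = 0, z = 12 mm of the stand. Its face towards -x of the stand (at x = 62 mm) takes the end of the bar.
- side_stop: Low steel side stop, a rail 135 (x) x 10 (y) x 10 mm high on the plate, fixed to the stand; origin at the centre of its underside, at x = -17.5, y = 35, z = 12 mm of the stand. Its face towards -y of the stand (at y = 30 mm) takes the long side of the bar. Its top is 22 mm above the desk, so fingers can hold the bar's upper part above it.
- bar: Loose aluminium bar 150 (x) x 44 (y) x 36 mm high, 0.36 to 0.54 kg, two round dark specimens in its top; slides easily (friction 0.2). Origin: centre of its underside; x along it. It starts flat on the plate (top 48 mm above the desk), its +x end under the gauge foot, 6 to 22 mm short of the end stop and about 2 to 24 mm from the side stop, turned up to 0.09 rad. Grip its -x end.
- gauge_plunger (a joint): Slide of the gauge plunger (steel rod with a red knob, 24 mm across and 12 mm thick, on top): metres pushed down from fully raised, 0 to 0.027, starting somewhere in 0.004 to 0.012. Stiff friction of about 5 N keeps it where it is left. With the foot on the bar, the foot is pushed in by 5 mm when this reads 0.023.
- knob_top (a point): Centre of the flat top of the red knob, 130 mm above the desk minus the value of gauge_plunger (107 mm above the desk when the foot is pushed in by 5 mm on the bar).
- gauge_foot (a joint): Slide of the sprung brass foot in the plunger's lower end: metres it is pushed in, 0 hanging free, 0.010 fully in; weak spring, about 1 N at 5 mm.
- foot_tip (a point): Rounded lower tip of the 6.4 mm thick brass foot; at gauge_plunger 0 and gauge_foot 0 it is 66 mm above the desk.
- red_mount: Bystander: red round specimen mount, 30 mm across, 16 mm high, on the desk on the -y side of the stand. Origin: centre of its underside.
- green_mount: Bystander: green round specimen mount, 30 mm across, 16 mm high, on the desk on the -y side of the stand. Origin: centre of its underside.
- eyepiece: Bystander: black microscope eyepiece, 35 mm across, 45 mm high, on the desk on the +y side of the stand. Origin: centre of its underside.

How it is judged:
By the outcome, as a careful person would: the job done as asked, in the order asked, and still so for the second after the job is handed in, while the arm keeps its last pose, push and grip.
It also fails if it takes over 48 s, if anything falls off the work surface, if the arm or the gripper's body presses on something with over 40 N, if the wrist force passes 120 N, or if a joint passes its speed limit or range.

ROBOT

A 6-joint arm with a two-finger parallel gripper is mounted at the origin on a cart in front of the work surface, level with it; the furniture and walls round the work are solid. World frame = base frame: x ahead of the robot, y to its left, z up, the work surface at z = 0. Lengths are in mm, angles in rad, forces in N, time in s.
With the tool pointing down it reaches from about 325 to 750 mm from the base axis. Payload 7.6 kg.
Tool frame: the origin (TCP) lies between the finger pads; the fingertips stand 19 mm ahead of it and the grasp point (between the pads) is the TCP (ctrl.finger_overhang is the distance from the TCP to the fingertips, in mm); z points along the fingers, y is the line along which they close (so a half turn about z gives the same grasp; the last joint's range is limited). The gripper opens to 85 mm and grips with 20 to 120 N. Pads are 22 mm wide; open, the fingers measure 114 mm over their backs; the gripper's body (76 mm by 85 mm) begins 54 mm behind the grasp point. The pads swing forward as they close: fully open they stand 13 mm farther back than shut.
Start: joints at [1.075, 0.052, 1.401, -0, 1.689, -0.07], TCP at [216.837, 478.148, 250.323] pointing down, gripper open.
Joint ranges: [-2.9, 2.9], [-0.91, 2.17], [0.12, 2.37], [-1.06, 4.2], [0.26, 2.73], [-2.93, 2.93]. Speed limits (rad/s): [2.57, 2.57, 3.01, 3.14, 3.14, 3.14].

INTERFACE

Orientations are given as a unit quaternion [w, x, y, z].
In Python, from rig import ctrl gives the robot as it stands.
- The arm moves only by the tool drive_tool, never from a script. Its argument "moves" is a list of rows, each a list of 5 numbers: the shift along the tool's x, y, z in units of 800 mm (1.0 is 800 mm), then the turn about the tool's z in units of 2 rad (1.0 is 2 rad), then the closure, from -1 (fully open) to 1 (shut). In form: [[x, y, z, turn, claw], ...]. A call has exactly 5 rows; each row is the pose to reach, as a shift and turn from the pose commanded when the call began, along the tool's axes at that moment; what a row does not reach only later rows make up. A row lasts 1/10 s, in which the tool goes at most 50 mm and 8.59 degrees, less where a joint would pass 70% of its speed; a pose out of reach is approached as far as the arm can. A call with a number of a shift or a turn outside -1 to 1 is refused whole. A call with a gripper value outside its range is refused whole. The fingers move at their own pace and stop on an object; the grip force is fixed at half the most. Time passes only in rows, so rows that repeat a pose let the fingers close, or fill a call up. It gives the time, the measured TCP pose, the force, the opening and the grip force at its end, in the units of the state.
- ctrl.get_state(): the state, without advancing time (a new reading comes with each control period).
- ctrl.camera(name): name is "scene" or "top" or "wrist"; returns the picture (420x560x3 uint8, red, green, blue); there is no depth.
- ctrl.calibration(name): a dict with "fx", "fy", "cx", "cy" (pixels), "R" (3x3) and "t" (3): a world point X has camera coordinates R X + t. Camera axes: x right, y down, z forward; pixel columns grow to the right and rows downward; lengths in mm; the calibration is good to about 2 mm. A picture is of the moment at which its call begins: read the wrist's pose just before it. calibration takes no time and is no camera call; for the wrist camera it gives the pose at the moment of the call.
- ctrl.finish_job(): hands the job in; it is judged then, once.
The state is a dict: "time": time; "joints": joint angles; "joint_vel": joint speeds; "tau": joint torques, N m; "tool_pos": TCP position; "tcp_rot": TCP orientation; "force": force on the tool from outside, world axes, zero at the start; "torque": the same for the moment, N m; "grip_width": finger opening in mm; "grasp_force": force on a finger pad.
Only numpy, scipy, OpenCV 4.12 (cv2) and the standard library are available. Lean on these libraries where they do the work, as an engineer would, in place of code of your own. Each camera call takes 0.05 s, during which the arm holds its last target. There are 200 camera calls.

## Working session

There is one attempt and no reset: what is moved stays moved. The work goes in short steps, Python scripts to look and compute and a tool call to move; the robot and the scene stay as the last step left them, time stands still between calls to the robot, and variables do not carry over. Pictures are saved under pics/ and viewed, at most 10 in all, crops included, and the job is handed in when it is done.

Besides the shell and the picture viewer there is one more tool, called after "Request:" as name(argument=value, ...) on one line, values as JSON. drive_tool: Moves the arm, as the interface text tells. Shifts and turns lie within -1 to 1; 1 stands for 800 mm of shift or 2 rad of turn. Its arguments: {"type":"object","properties":{"moves":{"type":"array"}},"required":["moves"]}

```bash
mkdir -p pics; ls
python3 - <<'E'
from rig import ctrl
import cv2,numpy as np
s=ctrl.get_state();print(s)
a=[ctrl.camera(n) for n in("scene","top")]
for n,i in zip(("scene","top"),a):
    cv2.imwrite(f"pics/{n}0.png",i[:,:,::-1]); c=ctrl.calibration(n);print(n,c)
E
```

```text
pics
{'time': 0.0, 'joints': array([ 1.07468155e+00,  5.28245706e-02,  1.40173423e+00, -3.76499136e-05,
        1.68859991e+00, -7.03499484e-02]), 'joint_vel': array([-0.00061751, -0.00126829,  0.00036005,  0.00148066, -0.00048865,
        0.00132938]), 'tau': array([ 2.14359711e-04, -3.81663322e+01, -3.60189199e+01, -1.07467451e-04,
        6.21846761e-03, -7.28346492e-06]), 'tool_pos': array([216.71501412, 477.88211984, 249.47399253]), 'tcp_rot': array([-2.00874317e-04,  2.11280206e-01,  9.77425220e-01, -7.57055052e-04]), 'force': array([0.29496742, 0.82383064, 0.23808428]), 'torque': array([-0.02101548, -0.00528905,  0.00131327]), 'grasp_force': 0.0, 'grip_width': 85.7467845812651}
scene {'fx': 537.3776098770088, 'fy': 537.3776098770088, 'cx': 288.7008891519628, 'cy': 212.3777228723044, 'R': array([[ 0.64905237, -0.76050909, -0.01889296],
       [-0.42290528, -0.34005984, -0.83994668],
       [ 0.63236235,  0.55315932, -0.54233995]]), 't': array([-366.85512949,  350.45432096,  544.24405464])}
top {'fx': 520.9178582446566, 'fy': 520.9178582446566, 'cx': 276.92407953190445, 'cy': 215.304073359795, 'R': array([[-0.01505084, -0.99985782, -0.00760391],
       [-0.99833925,  0.01545004, -0.05549816],
       [ 0.05560775,  0.00675599, -0.99842983]]), 't': array([  12.67750464,  586.17846103, 1110.89142089])}
```

View pics/scene0.png

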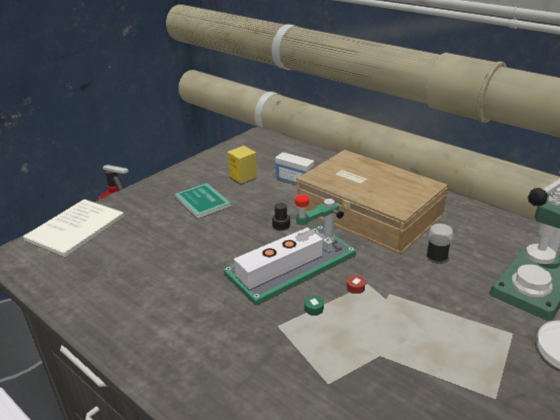

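View pics/top0.png

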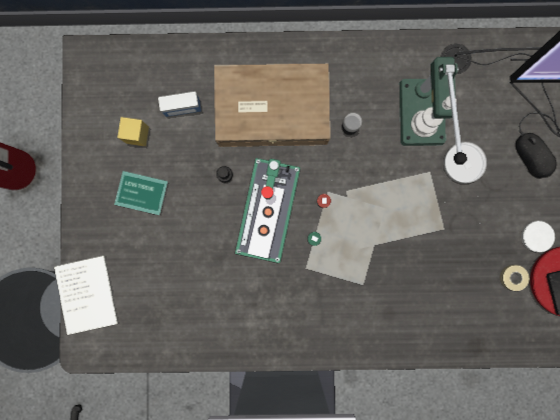

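The scene view shows the stand around (290,262), with the red knob at (302,201). In the top view the plate corners are near (258,158), (299,165), (278,262) and (236,254), with the knob at (267,192). Next I'll measure these.

```bash
cat > h.py <<'E'
import cv2,numpy as np
from rig import ctrl
def ray(c,uv,z):
    "pixel -> world point on plane z"
    R=np.array(c['R']);t=np.array(c['t']);uv=np.atleast_2d(uv).astype(float)
    d=np.c_[(uv[:,0]-c['cx'])/c['fx'],(uv[:,1]-c['cy'])/c['fy'],np.ones(len(uv))]@R
    o=-R.T@t
    return o+d*((z-o[2])/d[:,2])[:,None]
def proj(c,X):
    p=np.atleast_2d(X)@np.array(c['R']).T+c['t'];return np.c_[p[:,0]/p[:,2]*c['fx']+c['cx'],p[:,1]/p[:,2]*c['fy']+c['cy']]
def biggest(m):
    cs,_=cv2.findContours(m.astype(np.uint8),cv2.RETR_EXTERNAL,cv2.CHAIN_APPROX_NONE);return max(cs,key=cv2.contourArea)
E
python3 - <<'E'
from h import *
im=cv2.imread('pics/top0.png');c=ctrl.calibration('top')
h=cv2.cvtColor(im,cv2.COLOR_BGR2HSV).astype(int)
roi=np.zeros(h.shape[:2],bool);roi[145:270,225:310]=1
g=roi&(h[...,0]>60)&(h[...,0]<90)&(h[...,1]>100)&(h[...,2]>50)
pts=np.argwhere(g)[:,::-1].astype(np.float32)
r=cv2.minAreaRect(pts);b=cv2.boxPoints(r);W=ray(c,b,12)[:,:2];print(g.sum(),b,W, np.linalg.norm(W-np.roll(W,1,0),axis=1),W.mean(0))
w=roi&(h[...,1]<40)&(h[...,2]>170)
k=biggest(cv2.morphologyEx(w.astype(np.uint8),cv2.MORPH_CLOSE,np.ones((9,9))))
b=cv2.boxPoints(cv2.minAreaRect(k));W=ray(c,b,48)[:,:2];print('bar',b,W,W.mean(0))
rd=roi&((h[...,0]<6)|(h[...,0]>172))&(h[...,1]>150)&(h[...,2]>100)
k=biggest(rd);(u,v),rr=cv2.minEnclosingCircle(k);print('knob',u,v,rr,ray(c,[u,v],122))
print('wrist',ctrl.calibration('wrist'))
E
```

```text
321 [[235.66966 252.3195 ]
 [256.69855 155.58664]
 [324.57758 170.34294]
 [303.5487  267.0758 ]] [[ 507.67439753   94.27380901]
 [ 718.00648094   46.01557754]
 [ 683.14449156 -101.65058162]
 [ 473.69623136  -52.04540923]] [150.21261399 215.79722476 151.72558408 215.24229795] [595.63040035  -3.35165108]
bar [[236.58247 251.90869]
 [254.02704 172.16217]
 [286.02704 179.16217]
 [268.58246 258.9087 ]] [[509.01294177  89.2225235 ]
 [676.59698832  50.52802826]
 [660.64225988 -16.84825969]
 [493.39197848  22.35311943]] [584.91104211  36.31385288]
knob 266.8888854980469 192.0 5.736062049865723 [[626.60263077  22.05032362 122.        ]]
wrist {'fx': 295.76012293283156, 'fy': 295.76012293283156, 'cx': 274.75900360627645, 'cy': 209.93162088101454, 'R': array([[ 0.41382136,  0.91035741, -0.00112108],
       [ 0.86661953, -0.39356171,  0.30672425],
       [ 0.27878748, -0.1279006 , -0.95179776]]), 't': array([-525.38299862,  -39.16151562,  378.76878333])}
```

Request:
drive_tool(moves=[[-0.06,-0.04,0,-0.02,1],[-0.11,-0.08,0,-0.04,1],[-0.16,-0.11,0,-0.06,1],[-0.21,-0.145,0,-0.08,1],[-0.26,-0.176,0,-0.1,1]])

```text
time: 0.6
tool_pos: [347.7, 263.3, 250.1]
tcp_rot: [-0.0, 0.112, 0.994, 0.0]
force: [0.8, 0.1, 0.1]
grip_width: 12.2
grasp_force: 0.0
```

```bash
cat >> h.py <<'E'
from scipy.spatial.transform import Rotation as Ro
def state():
    s=ctrl.get_state();q=s['tcp_rot'];R=Ro.from_quat([*q[1:],q[0]]).as_matrix()
    print('t %.2f'%s['time'],'tcp',s['tool_pos'].round(1),'yaw_y %.3f'%np.arctan2(R[1,1],R[0,1]),'tilt',R[:2,2].round(3),'F',s['force'].round(1),'w %.1f'%s['grip_width'],'gf %.1f'%s['grasp_force'])
    return s,R
def move(target,yaw=None):
    "tool-axes units for a world target and tool-y heading"
    s,R=state();d=R.T@(np.array(target)-s['tool_pos'])/800
    print('move',d.round(4),'turn',None if yaw is None else round(-(yaw-np.arctan2(R[1,1],R[0,1]))/2,4))
E
python3 - <<'E'
from h import *
move([480,50,250],1.345)
E
```

```text
t 0.60 tcp [347.7 263.3 250.1] yaw_y 1.347 tilt [-0.  0.] F [0.8 0.1 0.1] w 12.2 gf 0.0
move [-2.204e-01 -2.233e-01  1.000e-04] turn 0.0011
```

Request:
drive_tool(moves=[[-0.045,-0.045,0,0,1],[-0.09,-0.09,0,0,1],[-0.135,-0.135,0,0,1],[-0.18,-0.18,0,0,1],[-0.22,-0.223,0,0,1]])

```text
time: 1.1
tool_pos: [479.2, 50.4, 250.0]
tcp_rot: [-0.0, 0.113, 0.994, 0.0]
force: [0.2, 0.7, 0.7]
grip_width: 0.1
grasp_force: 0.0
```

Run:
```python
from h import *
state();c=ctrl.calibration('wrist');im=ctrl.camera('wrist')[:,:,::-1]
cv2.imwrite('pics/w1.png',im);np.save('w1.npy',c,allow_pickle=True)
print(proj(c,[[629,19,122],[600,21,12]]))
```

```text
t 1.10 tcp [479.2  50.4 250. ] yaw_y 1.345 tilt [-0.  0.] F [0.2 0.7 0.7] w 0.1 gf 0.0
[[276.83973094 346.97522501]
 [272.98116357 269.96829705]]
```

View pics/w1.png

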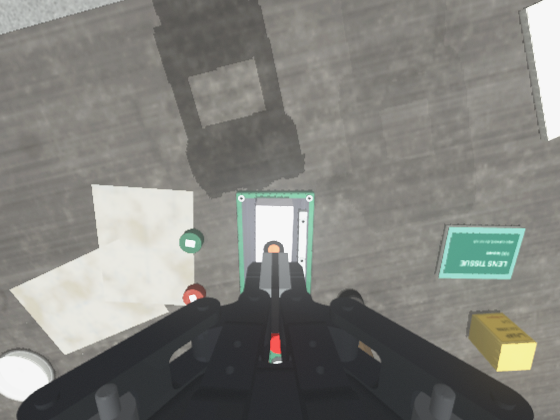

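Wrist view, with +x pointing down in the image: the near plate corners are at about (238,192) and (314,192), the bar's free end runs x 255–295 at row 205, the rail is near (303,235), and the knob is at (276,345).

Run:
```python
from h import *
im=cv2.imread('pics/w1.png');c=np.load('w1.npy',allow_pickle=True).item()
h=cv2.cvtColor(im,cv2.COLOR_BGR2HSV).astype(int)
g=(h[...,0]>60)&(h[...,0]<95)&(h[...,1]>90)&(h[...,2]>40)
g[:, :230]=0;g[:,322:]=0
rows=range(198,285)
L=np.array([[np.flatnonzero(g[r,:275])[0]-.5,r] for r in rows if g[r,:275].any()])
Rr=np.array([[275+np.flatnonzero(g[r,275:])[-1]+.5,r] for r in rows if g[r,275:].any()])
T=np.array([[u,np.flatnonzero(g[185:205,u])[0]+184.5] for u in range(246,308) if g[185:205,u].any()])
def line(p,z):
    w=ray(c,p,z)[:,:2].astype(np.float32);vx,vy,x,y=cv2.fitLine(w,cv2.DIST_HUBER,0,.01,.01).ravel()
    if abs(vx)>abs(vy) and vx<0 or abs(vy)>abs(vx) and vy<0: vx,vy=-vx,-vy
    return np.array([vx,vy]),np.array([x,y])
a=[line(p,12) for p in(L,Rr,T)]
for d,p in a: print('dir %.4f'%np.arctan2(d[1],d[0]),p)
yaw=np.mean([np.arctan2(d[1],d[0]) for d,_ in a[:2]]+[np.arctan2(a[2][0][1],a[2][0][0])-np.pi/2]);
ex=np.array([np.cos(yaw),np.sin(yaw)]);ey=np.array([-ex[1],ex[0]])
print('width',(a[0][1]-a[1][1])@ey)
o=ex*(a[2][1]@ex+107)+ey*((a[0][1]+a[1][1])@ey/2);print('stand',o,yaw)
np.save('stand.npy',[*o,yaw])
for n,x,y in(('gauge',28,4),('home',-13,8),('homeend',-88,8)):print(n,o+ex*x+ey*y)
w=(h[...,1]<40)&(h[...,2]>190);w[:,:240]=0;w[:,299:]=0;w[:200]=0;w[246:]=0
k=biggest(w);b=cv2.boundingRect(k);print('bar px',b)
LB=np.array([[np.flatnonzero(w[r])[0]-.5,r] for r in range(212,240)]);RB=np.array([[np.flatnonzero(w[r])[-1]+.5,r] for r in range(212,240)]);TB=np.array([[u,np.flatnonzero(w[:,u])[0]-.5] for u in range(262,288)])
for n,p in(('L',LB),('R',RB),('T',TB)):
    d,q=line(p,48);r=(q-o);print(n,'%.4f'%(np.arctan2(d[1],d[0])-yaw),'stand xy',r@ex,r@ey)
i2=cv2.imread('pics/top0.png')
```

```text
Traceback (most recent call last):
  File "h.py", line 6, in ray
    d=np.c_[(uv[:,0]-c['cx'])/c['fx'],(uv[:,1]-c['cy'])/c['fy'],np.ones(len(uv))]@R
             ~~^^^^^
IndexError: index 0 is out of bounds for axis 1 with size 0
```

Run:
```python
from h import *
im=cv2.imread('pics/w1.png');h=cv2.cvtColor(im,cv2.COLOR_BGR2HSV)
print(h[230,234:246].tolist(),h[230,306:320].tolist());print(h[186:200,290].tolist());print(h[230,250:300:3].tolist(),h[200:212,275].tolist())
```

```text
[[25, 10, 153], [35, 10, 155], [25, 10, 154], [72, 33, 153], [76, 71, 187], [76, 77, 201], [75, 78, 203], [76, 78, 204], [79, 54, 188], [93, 18, 169], [116, 12, 169], [117, 14, 170]] [[90, 6, 217], [109, 12, 168], [76, 62, 199], [75, 74, 210], [76, 75, 210], [75, 75, 211], [76, 73, 200], [68, 24, 160], [24, 8, 153], [30, 7, 153], [24, 8, 152], [24, 8, 151], [18, 8, 151], [25, 10, 150]]
[[19, 14, 148], [19, 14, 150], [26, 12, 152], [26, 12, 151], [54, 10, 132], [74, 36, 121], [75, 58, 145], [75, 65, 162], [76, 72, 190], [75, 78, 209], [75, 77, 210], [76, 69, 203], [76, 30, 185], [110, 4, 175]]
[[112, 16, 173], [114, 15, 173], [0, 0, 247], [0, 0, 247], [0, 0, 247], [0, 0, 247], [0, 0, 247], [0, 0, 247], [0, 0, 247], [0, 0, 247], [0, 0, 247], [0, 0, 247], [0, 0, 247], [0, 0, 247], [120, 3, 233], [110, 13, 171], [98, 7, 147]] [[120, 4, 174], [110, 4, 175], [110, 4, 178], [120, 4, 180], [128, 6, 180], [110, 4, 184], [120, 1, 244], [0, 0, 247], [0, 0, 247], [0, 0, 247], [0, 0, 247], [0, 0, 247]]
```

Run:
```python
from h import *
im=cv2.imread('pics/w1.png');c=np.load('w1.npy',allow_pickle=True).item()
h=cv2.cvtColor(im,cv2.COLOR_BGR2HSV).astype(int)
g=(h[...,0]>60)&(h[...,0]<95)&(h[...,1]>45)&(h[...,2]>175)
g[:, :230]=0;g[:,322:]=0
rows=range(200,265)
L=np.array([[np.flatnonzero(g[r,:275])[0]-.5,r] for r in rows])
Rr=np.array([[275+np.flatnonzero(g[r,275:])[-1]+.5,r] for r in rows])
T=np.array([[u,np.flatnonzero(g[185:205,u])[0]+184.5] for u in range(246,306)])
def line(p,z):
    w=ray(c,p,z)[:,:2].astype(np.float32);vx,vy,x,y=cv2.fitLine(w,cv2.DIST_HUBER,0,.01,.01).ravel()
    if abs(vx)>abs(vy) and vx<0 or abs(vy)>abs(vx) and vy<0: vx,vy=-vx,-vy
    return np.array([vx,vy]),np.array([x,y])
a=[line(p,12) for p in(L,Rr,T)]
for d,p in a: print('dir %.4f'%np.arctan2(d[1],d[0]),p)
yaw=np.mean([np.arctan2(d[1],d[0]) for d,_ in a[:2]])
ex=np.array([np.cos(yaw),np.sin(yaw)]);ey=np.array([-ex[1],ex[0]])
print('width',(a[0][1]-a[1][1])@ey)
o=ex*(a[2][1]@ex+107)+ey*((a[0][1]+a[1][1])@ey/2);print('stand',o,yaw)
np.save('stand.npy',[*o,yaw])
for n,x,y in(('gauge',28,4),('home',-13,8),('homeend',-88,8)):print(n,o+ex*x+ey*y)
w=(h[...,1]<40)&(h[...,2]>225);w[:,:240]=0;w[:,297:]=0;w[:203]=0;w[246:]=0
LB=np.array([[np.flatnonzero(w[r])[0]-.5,r] for r in range(212,240)]);RB=np.array([[np.flatnonzero(w[r])[-1]+.5,r] for r in range(212,240)]);TB=np.array([[u,np.flatnonzero(w[:,u])[0]-.5] for u in range(262,288)])
for n,p in(('L',LB),('R',RB),('T',TB)):
    d,q=line(p,48);r=(q-o);print(n,'%.4f'%(np.arctan2(d[1],d[0])-yaw),'stand xy',r@ex,r@ey,q)
# knob in wrist at z~122 , and top/scene
rd=((h[...,0]<6)|(h[...,0]>172))&(h[...,1]>120);rd[:320]=0;k=biggest(rd);print('knob px',cv2.boundingRect(k))
for n in('top','scene'):
    i=cv2.imread(f'pics/{n}0.png');cc=ctrl.calibration(n);H=cv2.cvtColor(i,cv2.COLOR_BGR2HSV).astype(int)
    rd=((H[...,0]<6)|(H[...,0]>172))&(H[...,1]>130)&(H[...,2]>60)
    (u0,v0)=(267,192) if n=='top' else (302,201)
    m=np.zeros_like(rd);m[v0-14:v0+14,u0-14:u0+14]=1;b=cv2.boundingRect(biggest(rd&m));print(n,b)
    gx=o+ex*28+ey*4
    for z in(118,122,126):print(z,proj(cc,[*gx,z]),proj(cc,[*gx,z-12]))
```

```text
dir -0.2241 [535.7799   -11.511788]
dir -0.2319 [557.5304    83.717545]
dir 1.3590 [494.3124    47.288597]
width -97.6811
stand [598.7547   24.01445] -0.22799149
gauge [626.93427   21.582338]
home [587.8993   34.74571]
homeend [514.8401   51.69732]
L -0.0188 stand xy -79.71193 -22.851444 [515.9406    19.770954]
R -0.0255 stand xy -76.2343 20.010296 [529.0159   60.73751]
T 1.5719 stand xy -101.44962 3.0152664 [500.61188   49.881477]
knob px (270, 333, 12, 21)
top (261, 186, 12, 12)
118 [[267.17798834 192.03193524]] [[267.33596062 192.6335768 ]]
122 [[267.1245095  191.82825971]] [[267.28370915 192.4345757 ]]
126 [[267.07061192 191.62298938]] [[267.23105329 192.2340345 ]]
scene (295, 195, 14, 12)
118 [[301.65107308 199.59844729]] [[301.69302278 205.74225245]]
122 [[301.63695297 197.53046543]] [[301.67910749 203.70426775]]
126 [[301.62276357 195.45233721]] [[301.66512442 201.65635693]]
```

Run:
```python
from h import *
move([627,21.6,165],1.343)
```

```text
t 1.15 tcp [481.5  44.7 249.4] yaw_y 1.339 tilt [ 0.    -0.003] F [-0.5 -5.6 -1.6] w -0.3 gf 0.0
move [-0.1836  0.014   0.1057] turn -0.0019
```

Request:
drive_tool(moves=[[-0.05,0.003,0.02,0,1],[-0.1,0.007,0.05,0,1],[-0.15,0.01,0.08,0,1],[-0.184,0.014,0.105,0,1],[-0.184,0.014,0.105,0,1]])

```text
time: 1.65
tool_pos: [624.5, 29.8, 159.5]
tcp_rot: [-0.005, 0.113, 0.994, -0.0]
force: [-1.2, 0.6, 0.4]
grip_width: -0.3
grasp_force: 0.0
```

Request:
drive_tool(moves=[[0,0,0,0,1],[0,0,0,0,1],[0,0,0,0,1],[0,0,0,0,1],[0,0,0,0,1]])

```text
time: 2.15
tool_pos: [624.5, 30.5, 167.4]
tcp_rot: [0.001, 0.113, 0.994, 0.0]
force: [-0.2, 1.0, 0.4]
grip_width: -0.1
grasp_force: 0.0
```

Run:
```python
from h import *
move([627,21.6,140],1.343)
```

```text
t 2.15 tcp [624.5  30.5 167.4] yaw_y 1.345 tilt [0.002 0.   ] F [-0.2  1.   0.4] w -0.1 gf 0.0
move [-0.0055 -0.0102  0.0343] turn 0.0011
```

Request:
drive_tool(moves=[[-0.003,-0.006,0.01,0,1],[-0.005,-0.01,0.022,0,1],[-0.005,-0.01,0.022,0,1],[-0.005,-0.01,0.022,0,1],[-0.005,-0.01,0.022,0,1]])

```text
time: 2.65
tool_pos: [626.8, 21.7, 148.8]
tcp_rot: [0.0, 0.113, 0.994, 0.0]
force: [0.3, -0.1, 1.5]
grip_width: 0.1
grasp_force: 0.0
```

Run:
```python
from h import *
cv2.imwrite('pics/s2.png',cv2.resize(ctrl.camera('scene')[150:260,240:380,::-1],None,fx=5,fy=5,interpolation=cv2.INTER_CUBIC))
move([627,21.6,126],1.343)
```

```text
t 2.70 tcp [626.9  21.7 149. ] yaw_y 1.345 tilt [0.001 0.   ] F [0.9 0.5 0.5] w -0.0 gf 0.0
move [-0.0002 -0.0002  0.0288] turn 0.001
```

View pics/s2.png

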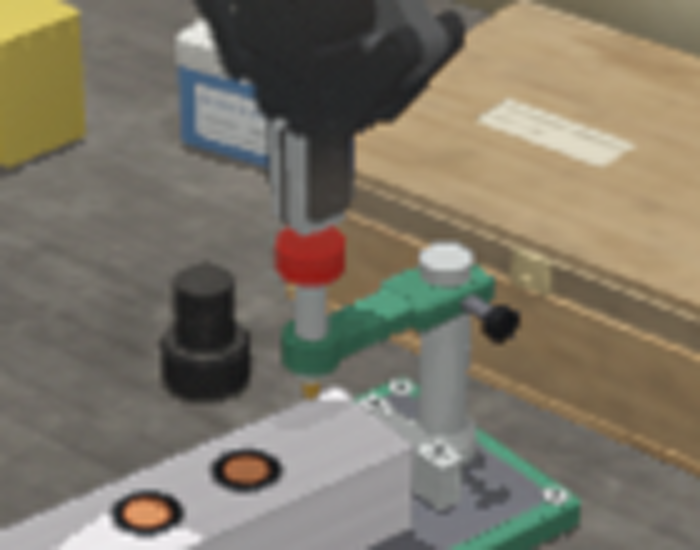

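The fingertips (310,210) are centred just above the knob (310,255). Pushing down in small steps.

Request:
drive_tool(moves=[[0,0,0.005,0,1],[0,0,0.01,0,1],[0,0,0.015,0,1],[0,0,0.02,0,1],[0,0,0.02,0,1]])

```text
time: 3.2
tool_pos: [626.8, 21.8, 132.2]
tcp_rot: [0.0, 0.113, 0.994, 0.0]
force: [-0.1, -0.4, 0.7]
grip_width: 0.2
grasp_force: 0.4
```

Run:
```python
from h import *
move([627,21.6,126],1.343)
```

```text
t 3.20 tcp [626.8  21.8 132.2] yaw_y 1.345 tilt [0. 0.] F [-0.1 -0.4  0.7] w 0.2 gf 0.4
move [-0.0003 -0.0001  0.0078] turn 0.001
```

Request:
drive_tool(moves=[[0,0,0.002,0,1],[0,0,0.004,0,1],[0,0,0.006,0,1],[0,0,0.0078,0,1],[0,0,0.0078,0,1]])

```text
time: 3.7
tool_pos: [626.8, 21.7, 126.5]
tcp_rot: [0.0, 0.113, 0.994, 0.0]
force: [0.1, 0.2, 3.2]
grip_width: -0.4
grasp_force: 1.8
```

Run:
```python
from h import *
cv2.imwrite('pics/s3.png',cv2.resize(ctrl.camera('scene')[150:260,240:380,::-1],None,fx=5,fy=5,interpolation=cv2.INTER_CUBIC))
move([627,21.6,126],1.343)
```

```text
t 3.75 tcp [626.8  21.7 126.5] yaw_y 1.345 tilt [0. 0.] F [0.4 0.6 3.4] w 0.2 gf 1.8
move [-0.0003 -0.0001  0.0006] turn 0.001
```

View pics/s3.png

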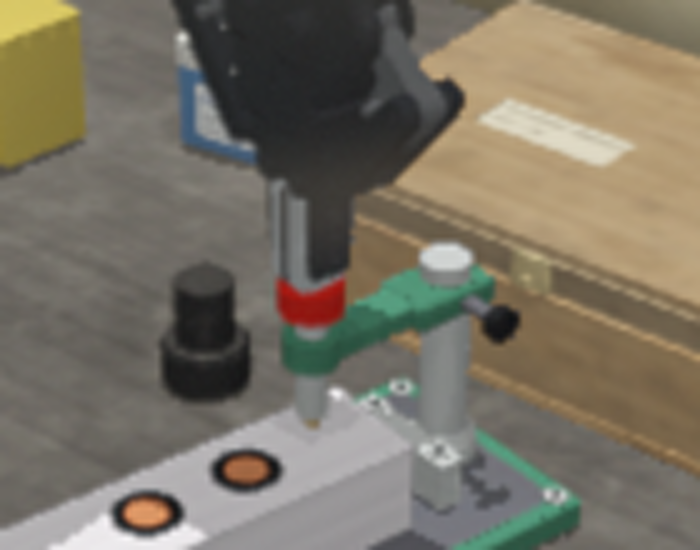

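The foot is now on the bar at (313,425). A final 0.6 mm push, then I'll lift off.

Request:
drive_tool(moves=[[0,0,0.0007,0,1],[0,0,0.0007,0,1],[0,0,0.0007,0,1],[0,0,0.0007,0,1],[0,0,0.0007,0,1]])

```text
time: 4.25
tool_pos: [626.8, 21.7, 126.1]
tcp_rot: [0.0, 0.113, 0.994, 0.0]
force: [-0.3, 0.8, 5.1]
grip_width: 0.5
grasp_force: 2.5
```

Request:
drive_tool(moves=[[0,0,-0.01,0,1],[0,0,-0.04,0,1],[0,0,-0.07,0,1],[0.04,0,-0.07,0,1],[0.08,0,-0.07,0,-1]])

```text
time: 4.75
tool_pos: [563.8, 35.9, 182.1]
tcp_rot: [0.0, 0.113, 0.994, -0.0]
force: [-0.1, 0.3, 1.1]
grip_width: 13.3
grasp_force: 0.0
```

Run:
```python
from h import *
move([513.8,42.5,140],1.322)
```

```text
t 4.75 tcp [563.8  35.9 182.1] yaw_y 1.344 tilt [ 0. -0.] F [-0.1  0.3  1.1] w 13.3 gf 0.0
move [ 0.0628 -0.0059  0.0526] turn 0.0112
```

Request:
drive_tool(moves=[[0.03,-0.003,0,0.011,-1],[0.063,-0.006,0.02,0.011,-1],[0.063,-0.006,0.053,0.011,-1],[0.063,-0.006,0.053,0.011,-1],[0.063,-0.006,0.053,0.011,-1]])

```text
time: 5.25
tool_pos: [514.1, 42.5, 139.6]
tcp_rot: [-0.001, 0.124, 0.992, -0.0]
force: [-0.3, 0.0, 0.1]
grip_width: 84.7
grasp_force: 0.0
```

Run:
```python
from h import *
c=ctrl.calibration('wrist');im=ctrl.camera('wrist')[:,:,::-1];cv2.imwrite('pics/w4.png',im);np.save('w4.npy',c,allow_pickle=True)
s=ctrl.camera('scene')[:,:,::-1];cv2.imwrite('pics/s4.png',s)
s=cv2.resize(s[180:300,220:360],None,fx=3,fy=3,interpolation=cv2.INTER_CUBIC)
cv2.imwrite('pics/both4.png',np.hstack([cv2.resize(im[120:,100:460],(360,300)),s[:300]]))
move([513.8,42.5,41],1.322)
```

```text
t 5.35 tcp [515.   42.5 140.8] yaw_y 1.323 tilt [ 0.002 -0.   ] F [-0.3  1.1 -0.1] w 85.3 gf 0.0
move [ 0.0017 -0.0004  0.1248] turn 0.0004
```

View pics/both4.png

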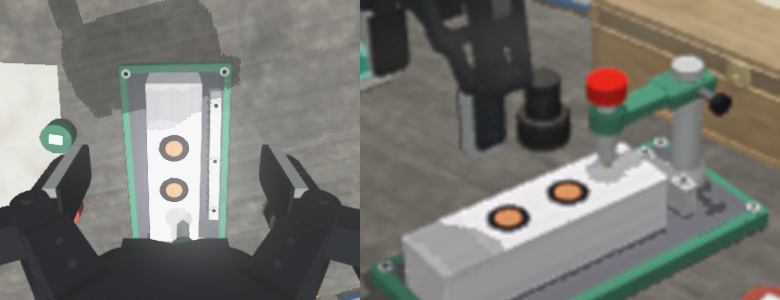

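The open fingers straddle the bar, centred on column 175 against the bar's 173. The knob stayed down with its foot on the bar. Next I'll check the knob height and descend.

Run:
```python
from h import *
o=np.load('stand.npy');ex=np.array([np.cos(o[2]),np.sin(o[2])]);ey=np.array([-ex[1],ex[0]]);g=o[:2]+28*ex+4*ey
cc=ctrl.calibration('scene')
def circ(z): a=np.linspace(0,6.28,60);return np.c_[g[0]+12*np.cos(a),g[1]+12*np.sin(a),0*a+z]
for n in('scene0','s4'):
    H=cv2.cvtColor(cv2.imread(f'pics/{n}.png'),cv2.COLOR_BGR2HSV).astype(int)
    rd=((H[...,0]<7)|(H[...,0]>172))&(H[...,1]>130)&(H[...,2]>60);rd[:185]=0;rd[225:]=0;rd[:,:285]=0;rd[:,320:]=0
    p=np.argwhere(rd);print(n,p.min(0),p.max(0)+1,p.mean(0))
for z in(125,124,107,105):p=proj(cc,np.vstack([circ(z),circ(z-12)]));print(z,p.min(0),p.max(0))
```

```text
scene0 [195 295] [207 309] [200.3483871  301.68387097]
s4 [203 295] [216 309] [208.60526316 301.63157895]
125 [294.342773   192.24951642] [308.9130772  206.02307292]
124 [294.35077911 192.76578686] [308.91216319 206.5388459 ]
107 [294.48539858 201.44767568] [308.8967946  215.21092301]
105 [294.50105408 202.45745403] [308.89500734 216.21938297]
```

Request:
drive_tool(moves=[[0.001,0,0.03,0,-1],[0.001,0,0.06,0,-1],[0.001,0,0.09,0,-1],[0.001,0,0.11,0,-1],[0.001,0,0.124,0,-1]])

```text
time: 5.85
tool_pos: [513.8, 42.7, 40.0]
tcp_rot: [0.0, 0.124, 0.992, 0.0]
force: [-0.6, -0.2, -0.3]
grip_width: 85.2
grasp_force: 0.0
```

Run:
```python
from h import *
move([513.8,42.5,41],1.322)
```

```text
t 5.85 tcp [513.8  42.7  40. ] yaw_y 1.323 tilt [0. 0.] F [-0.6 -0.2 -0.3] w 85.2 gf 0.0
move [-0.     -0.0003 -0.0013] turn 0.0004
```

Request:
drive_tool(moves=[[0,0,-0.001,0,0.3],[0,0,-0.001,0,1],[0,0,-0.001,0,1],[0,0,-0.001,0,1],[0,0,-0.001,0,1]])

```text
time: 6.35
tool_pos: [514.5, 42.8, 42.7]
tcp_rot: [0.002, 0.124, 0.992, 0.0]
force: [0.9, -0.9, 6.7]
grip_width: 43.0
grasp_force: 62.9
```

Request:
drive_tool(moves=[[0,0,0,0,1],[0,0,0,0,1],[0,0,0,0,1],[0,0,0,0,1],[0,0,0,0,1]])

```text
time: 6.85
tool_pos: [514.4, 42.8, 42.7]
tcp_rot: [0.002, 0.124, 0.992, 0.0]
force: [-0.8, -0.3, 5.9]
grip_width: 42.9
grasp_force: 62.9
```

Run:
```python
from h import *
c=ctrl.calibration('wrist');im=ctrl.camera('wrist')[:,:,::-1];cv2.imwrite('pics/w5.png',im);np.save('w5.npy',c,allow_pickle=True)
s,R=state();o=np.load('stand.npy');ex=np.array([np.cos(o[2]),np.sin(o[2])]);ey=np.array([-ex[1],ex[0]])
d=s['tool_pos'][:2]-o[:2];print('tcp in stand',d@ex,d@ey)
```

```text
t 6.90 tcp [514.4  42.8  42.7] yaw_y 1.323 tilt [ 0.003 -0.   ] F [-0.2 -0.2  6.4] w 42.7 gf 62.9
tcp in stand -86.39210906171584 -0.7673545055369827
```

View pics/w5.png

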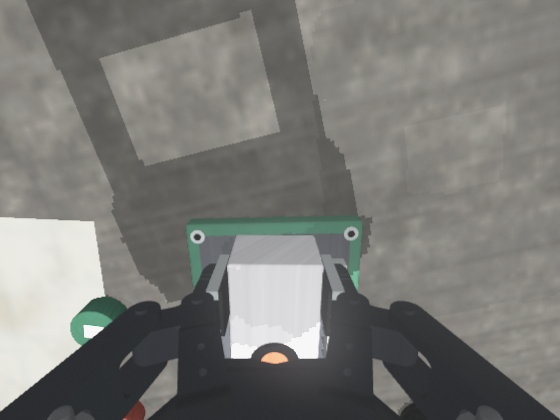

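The bar's end (230–322, row 265) is gripped squarely, with an opening of 43 mm. Starting the slide.

Request:
drive_tool(moves=[[-0.002,0.001,-0.001,-0.002,1],[-0.005,0.003,-0.001,-0.005,1],[-0.008,0.005,-0.001,-0.008,1],[-0.011,0.0065,-0.001,-0.01,1],[-0.0125,0.0075,-0.001,-0.01,1]])

```text
time: 7.4
tool_pos: [525.2, 46.2, 42.7]
tcp_rot: [0.001, 0.114, 0.994, 0.0]
force: [-1.8, -1.2, 6.0]
grip_width: 43.1
grasp_force: 63.0
```

```bash
cat >> h.py <<'E'
def rel():
    s,R=state();o=np.load('stand.npy');ex=np.array([np.cos(o[2]),np.sin(o[2])]);ey=np.array([-ex[1],ex[0]])
    d=s['tool_pos'][:2]-o[:2];F=s['force'][:2];print('tcp in stand %.2f %.2f F %.1f %.1f'%(d@ex,d@ey,F@ex,F@ey),'T',s['torque'].round(2))
E
python3 -c "from h import *;rel()"
```

```text
t 7.40 tcp [525.2  46.2  42.7] yaw_y 1.343 tilt [0.001 0.   ] F [-1.8 -1.2  6. ] w 43.1 gf 63.0
tcp in stand -76.71 5.00 F -1.5 -1.6 T [-0.09  0.24 -0.08]
```

Request:
drive_tool(moves=[[-0.001,0.001,0,0,1],[-0.002,0.002,0,0,1],[-0.003,0.003,0,0,1],[-0.004,0.004,0,0,1],[-0.005,0.005,0,0,1]])

```text
time: 7.9
tool_pos: [528.3, 47.8, 42.7]
tcp_rot: [-0.002, 0.114, 0.994, -0.002]
force: [-17.4, -9.4, 17.0]
grip_width: 42.8
grasp_force: 64.4
```

```bash
python3 -c "from h import *;rel()"
```

```text
t 7.90 tcp [528.3  47.8  42.7] yaw_y 1.343 tilt [-0.004 -0.003] F [-17.4  -9.4  17. ] w 42.8 gf 64.4
tcp in stand -73.99 7.24 F -14.8 -13.1 T [-1.48  2.49 -0.07]
```

Request:
drive_tool(moves=[[-0.001,0.001,0,-0.002,1],[-0.001,0.001,0,-0.004,1],[-0.001,0.001,0,-0.004,1],[-0.001,0.001,0,-0.004,1],[-0.001,0.001,0,-0.004,1]])

```text
time: 8.4
tool_pos: [528.5, 47.8, 42.6]
tcp_rot: [-0.003, 0.11, 0.994, -0.002]
force: [-17.6, -10.8, 16.9]
grip_width: 42.9
grasp_force: 64.5
```

Run:
```python
from h import *
rel()
a=cv2.resize(ctrl.camera('scene')[180:300,220:360,::-1],(560,480),interpolation=cv2.INTER_CUBIC)
t=ctrl.camera('top')[:,:,::-1];cv2.imwrite('pics/top6.png',t)
cv2.imwrite('pics/b6.png',np.hstack([a,cv2.resize(t[150:270,230:290],(240,480),interpolation=cv2.INTER_CUBIC)]))
```

```text
t 8.40 tcp [528.5  47.8  42.6] yaw_y 1.350 tilt [-0.006 -0.004] F [-17.6 -10.8  16.9] w 42.9 gf 64.5
tcp in stand -73.85 7.25 F -14.7 -14.5 T [-1.61  2.51 -0.4 ]
```

View pics/b6.png

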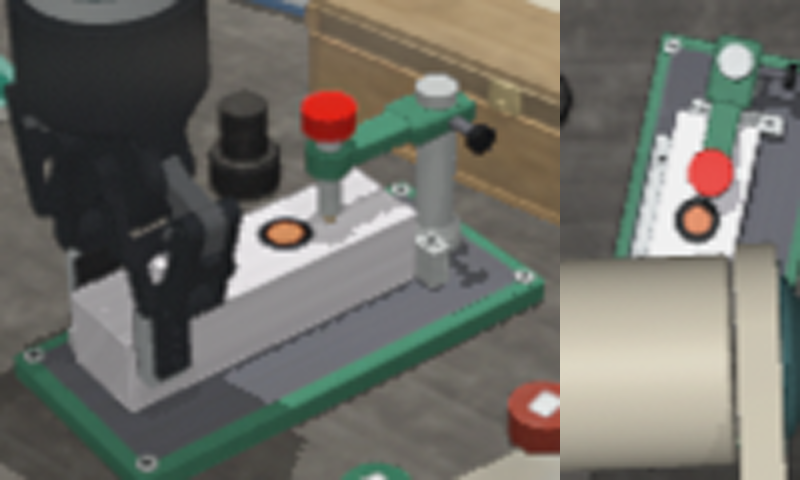

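The scene view shows the bar's end at the end stop (425,240) and the knob down with the foot on the bar (330,218). The bar also lies along the rail in the top view. I'll press slightly firmer, check, and hand in.

Request:
drive_tool(moves=[[-0.001,0.0007,0.001,0,1],[-0.0015,0.001,0.001,0,1],[-0.0015,0.001,0.001,0,1],[-0.0015,0.001,0.001,0,1],[-0.0015,0.001,0.001,0,1]])

```text
time: 9.0
tool_pos: [528.7, 47.7, 42.4]
tcp_rot: [-0.004, 0.11, 0.994, -0.003]
force: [-27.7, -13.3, 27.1]
grip_width: 42.5
grasp_force: 66.1
```

Request:
drive_tool(moves=[[0,0,0,0,1],[0,0,0,0,1],[0,0,0,0,1],[0,0,0,0,1],[0,0,0,0,1]])

```text
time: 9.5
tool_pos: [528.8, 47.7, 42.4]
tcp_rot: [-0.004, 0.11, 0.994, -0.003]
force: [-27.7, -13.7, 27.9]
grip_width: 42.7
grasp_force: 66.1
```

Run:
```python
from h import *
rel()
s=ctrl.camera('scene')[:,:,::-1];cv2.imwrite('pics/s7.png',s)
for n in('s4','s7'):
    H=cv2.cvtColor(cv2.imread(f'pics/{n}.png'),cv2.COLOR_BGR2HSV).astype(int)
    rd=((H[...,0]<7)|(H[...,0]>172))&(H[...,1]>130)&(H[...,2]>60);rd[:185]=0;rd[225:]=0;rd[:,:285]=0;rd[:,320:]=0
    p=np.argwhere(rd);print(n,p.min(0),p.max(0)+1,p.mean(0))
# bar left edge vs plate left edge in top view (rows clear of the arm)
t=cv2.imread('pics/top6.png');c=ctrl.calibration('top');o=np.load('stand.npy');ex=np.array([np.cos(o[2]),np.sin(o[2])]);ey=np.array([-ex[1],ex[0]])
h=cv2.cvtColor(t,cv2.COLOR_BGR2HSV).astype(int);w=(h[...,1]<40)&(h[...,2]>215)
for r in range(180,214,3):
    u=np.flatnonzero(w[r,240:290])+240
    if len(u): q=ray(c,[[u[-1]+.5,r]],48)[0,:2]-o[:2];print(r,u[0],u[-1],'right edge stand %.1f %.1f'%(q@ex,q@ey))
```

```text
t 9.50 tcp [528.8  47.7  42.4] yaw_y 1.350 tilt [-0.009 -0.005] F [-27.7 -13.7  27.9] w 42.7 gf 66.1
tcp in stand -73.55 7.29 F -23.9 -19.6 T [-2.11  3.99 -0.48]
s4 [203 295] [216 309] [208.60526316 301.63157895]
s7 [203 295] [216 309] [208.57894737 301.61842105]
180 260 284 right edge stand 67.1 -23.0
183 259 278 right edge stand 58.2 -12.0
186 255 277 right edge stand 51.6 -11.3
189 257 277 right edge stand 45.3 -12.6
192 254 276 right edge stand 38.7 -11.9
195 253 275 right edge stand 32.0 -11.2
198 252 275 right edge stand 25.8 -12.5
201 252 274 right edge stand 19.2 -11.8
204 251 274 right edge stand 13.0 -13.2
207 250 273 right edge stand 6.4 -12.4
210 250 272 right edge stand -0.3 -11.7
213 253 262 right edge stand -10.9 7.5
```

```bash
python3 -c "from rig import ctrl;print(ctrl.finish_job())"
```

```text
the job is handed in; nothing more can be done
None
```

I handed the job in at about 9.5 s. The bar is gripped and pressed against the end stop with about 24 N and the side stop with about 20 N, and the gauge foot is set about 5 mm in on top of it (fingertips pushed the knob to about 107 mm). The mounts and eyepiece were never touched.

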